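# Shut the photometer's cover and start the reading

## Task

The sample is in the photometer: with your fingertips gently push the white cover fully shut, then press the green key right down, keep it down for about a second to start the reading, let it spring back up and withdraw. Nothing is to be picked up or lifted: do not lift the cover further open, do not press the red, yellow or blue key, and leave the vials, the tube rack and the bottle where they stand.

Things in the scene. Friction and masses are not known exactly. Their poses are not given: they have to be found in the camera images.
- photometer: desktop photometer, fixed, black with grey deck, 260 (x) by 280 (y) by 90 mm high, yaw up to 0.3 rad. Origin at the centre of its underside; z up, x from the front (keys) to the back (cover hinge), y along the row of keys. On the deck four round keys stand in one row at x = -0.090, y = -0.090, -0.030, 0.030, 0.090, colours in any order.
- cover (a joint): angle of the white cover over the sample well, rad: 0 = shut, grows as it opens (starts at 0.5 to 1.0). A shallow lid, 130 mm from hinge to free front edge, 120 mm wide, 30 mm high, 150 g. Hinge friction holds it at any angle; 1 to 3 N near the free edge pushes it down. Shut, its flat top is 122 mm above the bench.
- cover_hinge (a point): middle of the cover's hinge axis, which runs along the photometer's y, 95 mm behind the photometer's centre and 92 mm above the bench. The free edge lies in front of it.
- cover_strip (a point): middle of the grey finger strip on the outer (upper) face of the cover, 20 mm from its free edge, halfway along it; it turns with the cover: in the cover's own frame it lies 110 mm in front of the hinge axis and 30 mm above it.
- key_green (a joint): how far the green key is pushed down, in m: 0 = up, 0.006 = fully down. A sprung key: about 1.5 N starts it, 5 N takes it fully down, and it springs back when let go.
- key_green_top (a point): centre of the green key's flat top, 24 mm across, 22 mm above the deck when up; around it a black collar 40 mm across and 12 mm high. z up.
- key_green_base: black collar of the green key with the key in it; origin at the centre of its underside, on the deck.
- key_red (a joint): how far the red key is pushed down, in m: 0 = up, 0.006 = fully down. Same sort of key as the green one.
- key_red_top (a point): centre of the red key's flat top, same shape and height as the green one.
- key_yellow (a joint): how far the yellow key is pushed down, in m: 0 = up, 0.006 = fully down. Same sort of key as the green one.
- key_yellow_top (a point): centre of the yellow key's flat top, same shape and height as the green one.
- key_blue (a joint): how far the blue key is pushed down, in m: 0 = up, 0.006 = fully down. Same sort of key as the green one.
- key_blue_top (a point): centre of the blue key's flat top, same shape and height as the green one.
- vial_amber: loose amber glass vial with white cap, 25 mm across, 48 mm high, standing on the deck at the left (+y) side of the cover; origin at the centre of its underside.
- vial_clear: loose clear glass vial with white cap, 25 mm across, 48 mm high, standing on the deck at the right (-y) side of the cover; origin at the centre of its underside.
- rack: loose red tube rack with eight white-capped tubes in it, 200 by 76 mm, 106 mm high over the caps, on the bench to the left of the photometer; origin at the centre of its underside, x along its length.
- bottle: loose amber bottle with white cap, 60 mm across, 130 mm high, on the bench to the right of the photometer; origin at the centre of its underside.
Mind the look-alikes: they are no part of the job. Of the things that look like the rack, take the one that is farthest to the robot's left at the start.

How it is judged:
By the outcome, as a careful person would: the job done as asked, in the order asked, and still so for the second after the job is handed in, with the robot touching nothing.
It also fails if it takes over 42 s, if anything falls off the work surface, if the arm or the gripper's body presses on something with over 40 N, if the wrist force passes 120 N, or if a joint passes its speed limit or range.

## Robot

A 6-joint arm with a two-finger parallel gripper is mounted at the origin on the work surface. World frame = base frame: x ahead of the robot, y to its left, z up, the work surface at z = 0. Lengths are in mm, angles in rad, forces in N, time in s.
With the tool pointing down it reaches from about 250 to 775 mm from the base axis. Payload 4 kg.
Tool frame: the origin (TCP) lies between the finger pads; the fingertips stand 8 mm ahead of it and the grasp point (between the pads) lies 11 mm behind it; y points along the fingers, x is the direction in which the jaws open and shut, and the axes are right-handed (so a half turn about y gives the same grasp; the last joint's range is limited). The gripper opens to 94 mm and grips with 3 to 60 N. Pads are 16 mm wide; open, the fingers measure 119 mm over their backs; the gripper's body (75 mm by 177 mm) begins 78 mm behind the grasp point.
Start: joints at [-1.361, 0.087, 1.371, -0, 1.684, -0.103], TCP at [169.246, -523.331, 213.506] pointing down, gripper open.
Joint ranges: [-3.1, 3.1], [-0.76, 2.03], [0.27, 2.55], [-1.08, 4.22], [0.17, 2.65], [-2.57, 2.57]. Speed limits (rad/s): [2.79, 2.79, 3.14, 3.14, 3.14, 3.14].

## Interface

Orientations are given as a 3x3 rotation matrix whose columns are the frame's x, y, z axes.
In Python, from bench import * gives the robot as it stands.
- The arm moves only by the shell command python3 -m jog 'ROWS' [OPENING] [FORCE]. ROWS is JSON, a list of rows, each a list of 4 numbers: the shift along the world's x, y, z in m, then the turn about the world's z in degrees. A call has 1 to 20 rows; each row is the pose to reach, as a shift and turn from the pose measured when the call began; what a row does not reach only later rows make up. A row lasts 1/12 s, in which the tool goes at most 41.7 mm and 7.16 degrees, less where a joint would pass 70% of its speed; a pose out of reach is approached as far as the arm can. A call with a gripper value outside its range is refused whole. OPENING is the closure in counts, from 0 (fully open) to 255 (shut), set as the call begins (- or left out, the last holds). The fingers move at their own pace and stop on an object; FORCE is the grip in N (left out, the last holds). Time passes only in rows, so rows that repeat a pose let the fingers close. It gives the time, the measured TCP pose, the force and the opening at its end, in the units of the state.
- get_obs(): the state, without advancing time (a new reading comes with each control period).
- get_image(name): name is "side" or "top" or "wrist"; returns a dict with "pixels" (384x512x3 uint8, blue, green, red), "depth" (384x512 float32, mm along the optical axis (not along the pixel's ray), 0 where there is no reading), "mtx" (3x3 intrinsics, pixels), "rvec" (rotation vector, rad) and "tvec" (3), from world to camera coordinates, as OpenCV has them. Camera axes: x right, y down, z forward; pixel columns grow to the right and rows downward; lengths in mm; the calibration is good to about 2 mm. A picture is of the moment at which its call begins.
- finish_job(): hands the job in, once; it reports no verdict.
The state is a dict: "time_s": time; "joint_positions": joint angles; "joint_vel": joint speeds; "effort": joint torques, N m; "ee_pos": TCP position; "orientation": TCP orientation; "contact_force": force on the tool from outside, world axes, zero at the start; "wrist_torque": the same for the moment, N m; "width": finger opening in mm.
Only numpy, scipy, OpenCV 4.12 (cv2) and the standard library are available. Lean on these libraries where they do the work, as an engineer would, in place of code of your own. Each camera call takes 0.05 s, during which the arm holds its last target.

## Working session

There is one attempt and no reset: what is moved stays moved. The work goes in short steps, Python scripts to look and compute and a shell command to move; the robot and the scene stay as the last step left them, time stands still between calls to the robot, and variables do not carry over. Pictures are saved under pics/ and viewed, and the job is handed in when it is done.

```bash
mkdir -p pics; ls
python3 - <<'E'
from bench import *
import cv2,pickle
o=get_obs();print(o)
for n in ("top","side"):
    d=get_image(n);pickle.dump(d,open(f"{n}0.pkl","wb"));cv2.imwrite(f"pics/{n}0.png",d["pixels"]);print(n,d["mtx"],d["rvec"],d["tvec"])
E
```

```text
pics
{'time_s': 0.0, 'joint_positions': array([-1.36108596e+00,  8.79537482e-02,  1.37222572e+00,  2.07065969e-06,
        1.68357287e+00, -1.03116466e-01]), 'joint_vel': array([ 0.00034745,  0.00018031, -0.00167219,  0.00097753,  0.00173228,
       -0.00015601]), 'effort': array([-3.37675829e-04, -3.40174198e+01, -3.02436054e+01,  7.16576516e-02,
        3.27017403e-02, -1.73045414e-04]), 'ee_pos': array([ 169.14210432, -522.80464957,  212.31930229]), 'orientation': array([[ 3.07749244e-01, -4.47583445e-04,  9.51467394e-01],
       [-9.51465075e-01,  2.11279704e-03,  3.07749488e-01],
       [-2.14800107e-03, -9.99997668e-01,  2.24351677e-04]]), 'contact_force': array([-0.14641427,  0.15206944,  0.74264424]), 'wrist_torque': array([ 0.00813671, -0.01107989, -0.00368289]), 'width': 93.98008400140691}
top [[426.72821677   0.         250.2415239 ]
 [  0.         426.72821677 196.2232896 ]
 [  0.           0.           1.        ]] [ 2.139302   -2.13803189  0.21472719] [  50.50659862  470.85595532 1055.3448242 ]
side [[399.08055926   0.         256.22700292]
 [  0.         399.08055926 191.82514884]
 [  0.           0.           1.        ]] [ 0.54973358 -2.6304      1.27160696] [ 431.89583412  158.98543659 1019.00116919]
```

View pics/top0.png

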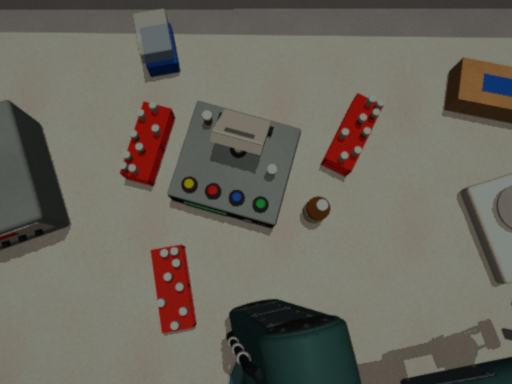

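View pics/side0.png

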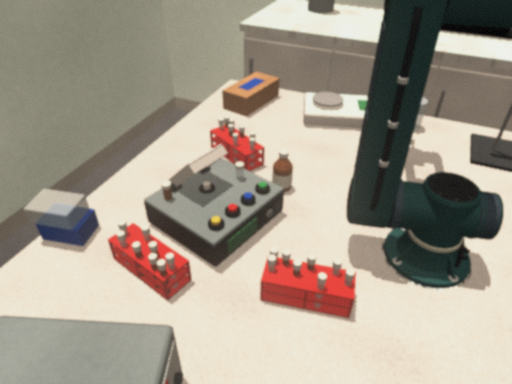

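The top view shows the keys: yellow (190,185), red (213,191), blue (237,198) and green (261,204). The raised cover is around (242,130), and the vials are at (207,117) and (271,169). Next I'll turn these into positions.

```bash
cat > h.py <<'E'
import numpy as np,cv2,pickle
def cam(d):
    R,_=cv2.Rodrigues(np.array(d["rvec"],float));t=np.array(d["tvec"],float).ravel();return R,t,np.array(d["mtx"])
def plane(d,uv,z):
    R,t,K=cam(d);r=R.T@np.linalg.inv(K)@np.array([*uv,1.]);c=-R.T@t;return c+r*(z-c[2])/r[2]
def cloud(d):
    R,t,K=cam(d);D=d["depth"];v,u=np.indices(D.shape)
    P=np.stack([(u-K[0,2])/K[0,0]*D,(v-K[1,2])/K[1,1]*D,D],-1)
    return (P-t)@R
def proj(d,P):
    return cv2.projectPoints(np.array(P,float).reshape(-1,1,3),np.array(d["rvec"],float),np.array(d["tvec"],float),np.array(d["mtx"]),None)[0].reshape(-1,2)
HUE={"yellow":(22,35),"blue":(105,130),"green":(45,85),"red":(-8,8)}
def keys(d,box):
    hsv=cv2.cvtColor(d["pixels"],cv2.COLOR_BGR2HSV).astype(int);x0,y0,x1,y1=box;out={}
    h=hsv[...,0].copy();h[h>150]-=180
    for k,(a,b) in HUE.items():
        m=((h>=a)&(h<=b)&(hsv[...,1]>130)&(hsv[...,2]>70)).astype(np.uint8)
        mm=np.zeros_like(m);mm[y0:y1,x0:x1]=m[y0:y1,x0:x1]
        n,l,s,c=cv2.connectedComponentsWithStats(mm)
        if n<2: continue
        i=1+np.argmax(s[1:,4]);out[k]=(c[i],s[i,4])
    return out
E
python3 - <<'E'
from h import *
np.set_printoptions(precision=1,suppress=True)
T=pickle.load(open("top0.pkl","rb"));S=pickle.load(open("side0.pkl","rb"))
res={}
for n,d,box in(("top",T,(175,172,275,215)),("side",S,(205,178,275,232))):
    ks=keys(d,box)
    for k,(c,a) in ks.items(): print(n,k,c,a,plane(d,c,112)); res[n,k]=plane(d,c,112)[:2]
loc={"yellow":.09,"red":.03,"blue":-.03,"green":-.09}
for n in("top","side"):
    A=np.array([[-90,1000*loc[k]] for k in loc]);B=np.array([res[n,k] for k in loc])
    a=A-A.mean(0);b=B-B.mean(0);yaw=np.arctan2((a[:,0]*b[:,1]-a[:,1]*b[:,0]).sum(),(a*b).sum())
    R=np.array([[np.cos(yaw),-np.sin(yaw)],[np.sin(yaw),np.cos(yaw)]]);o=B.mean(0)-R@A.mean(0)
    print(n,"yaw",yaw,"origin",o);print((A@R.T+o-B).round(1).tolist())
    if n=="top":R0,o0=R,o
C=cloud(T)
for uv in((242,117),(242,130),(242,145),(207,117),(271,169),(261,204),(200,150)): print(uv,C[uv[1],uv[0]])
# cover cloud in photometer frame
P=C.reshape(-1,3);q=P.copy();q[:,:2]=(P[:,:2]-o0)@R0
m=(abs(q[:,1])<50)&(q[:,0]>-60)&(q[:,0]<120)&(q[:,2]>115)&(T["depth"].ravel()>0)
s=q[m];i=np.argsort(s[:,0])
for lo in range(-60,130,10):
    z=s[(s[:,0]>=lo)&(s[:,0]<lo+10)]
    if len(z):print(lo,len(z),z[:,2].min(),z[:,2].mean(),z[:,2].max(),z[:,1].min(),z[:,1].max())
p=T["pixels"][90:220,150:310];cv2.imwrite("pics/topz.png",cv2.resize(p,None,fx=4.5,fy=4.5,interpolation=2))
E
```

```text
top yellow [188.5 183. ] 78 [490.1 201.  112. ]
top blue [236.2 196.4] 69 [457.5  86.1 112. ]
top green [260.2 203.1] 66 [441.6  28.7 112. ]
top red [212.4 189.6] 81 [474.  143.4 112. ]
side yellow [215.1 219.6] 48 [488.2 207.9 112. ]
side blue [247.5 195.4] 29 [455.6  93.4 112. ]
side red [232.1 207.9] 68 [470.1 153.2 112. ]
top yaw -0.2749845647832555 origin [552.4  90.4]
[[0.1, 0.4], [-0.1, 0.2], [0.1, -0.1], [-0.2, -0.5]]Traceback (most recent call last):
  File "<stdin>", line 10, in <module>
KeyError: ('side', 'green')
```

Run:
```python
from h import *
S=pickle.load(open("side0.pkl","rb"))
p=S["pixels"][130:270,130:310];cv2.imwrite("pics/sidez.png",cv2.resize(p,None,fx=4,fy=4,interpolation=2))
```

```text
(no output)
```

View pics/sidez.png

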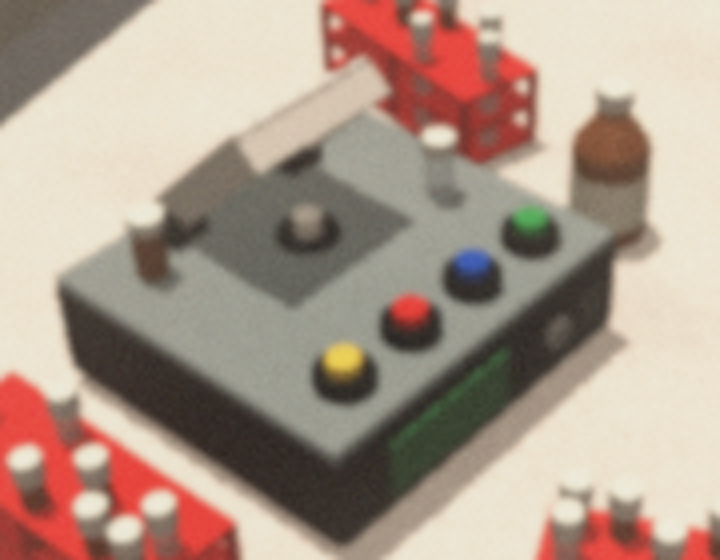

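The side crop shows the four keys with green at about (262,185), the cover standing well open, and a vial on each side of it. The green key missed my side-view mask, so I'll loosen that and use the depth too.

```bash
sed -i 's/>130)&(hsv\[...,2\]>70)/>95)\&(hsv[...,2]>90)/' h.py
python3 - <<'E'
from h import *
np.set_printoptions(precision=1,suppress=True)
T=pickle.load(open("top0.pkl","rb"));S=pickle.load(open("side0.pkl","rb"))
for d in(T,S):
    R,t,K=cam(d);print("campos",-R.T@t)
loc={"yellow":90,"red":30,"blue":-30,"green":-90}
fr={}
for n,d,box in(("top",T,(175,172,275,215)),("side",S,(205,178,275,232))):
    ks=keys(d,box);C=cloud(d);B=[]
    for k in loc:
        c,a=ks[k];u,v=np.round(c).astype(int);B.append(plane(d,c,112)[:2]);print(n,k,c,a,plane(d,c,112),"depth",C[v,u])
    A=np.array([[-90,loc[k]] for k in loc]);B=np.array(B)
    a=A-A.mean(0);b=B-B.mean(0);yaw=np.arctan2((a[:,0]*b[:,1]-a[:,1]*b[:,0]).sum(),(a*b).sum())
    R=np.array([[np.cos(yaw),-np.sin(yaw)],[np.sin(yaw),np.cos(yaw)]]);o=B.mean(0)-R@A.mean(0)
    print(n,"yaw",yaw,"origin",o);print((A@R.T+o-B).round(1).tolist());fr[n]=(R,o)
R0,o0=fr["top"]
for n,d in(("top",T),("side",S)):
    C=cloud(d);q=C.reshape(-1,3).copy();q[:,:2]=(q[:,:2]-o0)@R0
    m=(abs(q[:,1])<50)&(q[:,0]>-60)&(q[:,0]<130)&(q[:,2]>118)&(q[:,2]<260)&(d["depth"].ravel()>0)
    s=q[m];print(n,len(s))
    for lo in range(-60,130,10):
        z=s[(s[:,0]>=lo)&(s[:,0]<lo+10)]
        if len(z):print(lo,len(z),z[:,2].min(),np.median(z[:,2]),z[:,2].max(),z[:,1].min(),z[:,1].max())
p=T["pixels"][90:220,150:310];cv2.imwrite("pics/topz.png",cv2.resize(p,None,fx=4.5,fy=4.5,interpolation=2))
E
```

```text
campos [ 277.1   75.5 1120.5]
campos [125.3 815.1 755.1]
top yellow [188.6 182.9] 67 [490.3 200.9 112. ] depth [489.8 199.7 113.2]
top red [212.3 189.8] 69 [473.6 143.7 112. ] depth [473.5 144.5 109.7]
top blue [236.3 196.4] 55 [457.5  85.8 112. ] depth [458.2  86.6 114.4]
top green [260.3 203.3] 52 [441.   28.3 112. ] depth [441.9  29.  110.9]
top yaw -0.2774168158802703 origin [552.2  90. ]
[[-0.0, 0.4], [0.2, -0.2], [-0.1, 0.0], [-0.1, -0.2]]
side yellow [215.  219.1] 58 [489.3 206.5 112. ] depth [489.3 206.4 112.3]
side red [232.  207.4] 73 [471.1 151.6 112. ] depth [471.7 150.4 112.1]
side blue [247.7 195.5] 46 [454.9  93.5 112. ] depth [453.   95.9 112.8]
side green [262. 185.] 31 [438.5  38.  112. ] depth [438.6  37.8 111.8]
side yaw -0.29026753146893847 origin [549.7  96.6]
[[-0.1, 2.1], [1.0, -0.4], [-0.1, 0.1], [-0.8, -1.8]]
top 1485
0 138 180.99122625967746 186.89005520477622 194.41892314281532 -49.383238830170775 49.73577415119202
10 243 186.70376710451237 194.35019755193977 203.82953228739132 -49.937684546817145 49.88869281049372
20 201 195.16399396780324 202.25969245792
[... 570 characters left out ...]
38.22129172583203 144.061111365552 150.40232114933278 -49.390955482799036 49.885382100931984
90 105 128.01107705485177 134.3823531586789 141.0761527484548 -49.9880897590173 49.739477104001814
100 92 118.11577268785601 124.99069115664484 132.02927436827346 -49.86862787593452 49.09239530771965
110 14 118.02770943536616 118.65135536138712 120.26968835343042 -45.73005446101949 49.78270697043535
side 385
0 126 181.2456387007165 188.823823395187 195.86641317751815 -49.76408996363809 49.153287650531574
10 182 188.65995723284533 197.0938959828439 205.78879507711565 -48.69191891083903 49.10120257348196
20 77 197.03161278064331 204.15529224744458 208.3294357916276 -46.80852877983597 48.504927498849646
```

View pics/topz.png

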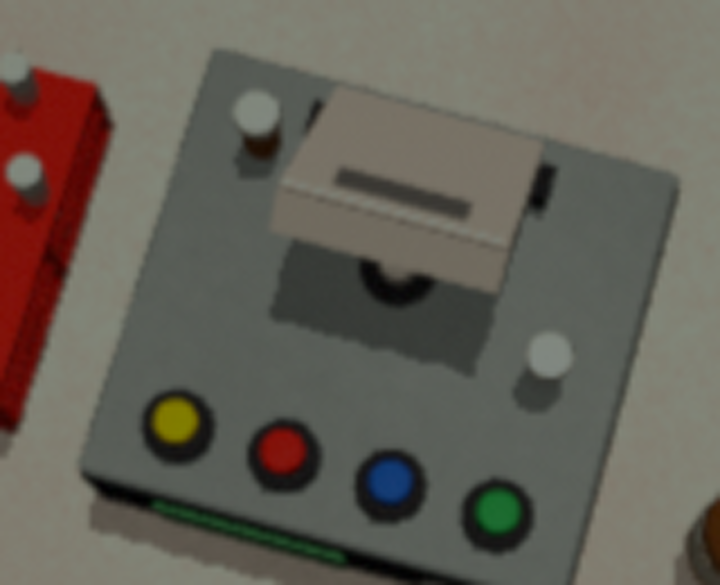

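Both views put the photometer at about (552, 91) with yaw -0.28. The cover edge, local (24, 206), fits an angle of about 0.80 rad. I'll shut the fingers, line the jaws up with the key row, and hover behind and above the strip.

```bash
python3 -m jog '[[0,0,0.02,0],[0.01,0.01,0.05,-3],[0.03,0.04,0.08,-8],[0.05,0.07,0.09,-14],[0.075,0.105,0.09,-20],[0.1,0.14,0.09,-26],[0.125,0.175,0.09,-32],[0.15,0.21,0.09,-34],[0.175,0.245,0.09,-34],[0.2,0.28,0.09,-34],[0.225,0.315,0.09,-34],[0.25,0.35,0.09,-34],[0.275,0.385,0.09,-34],[0.3,0.42,0.09,-34],[0.325,0.455,0.09,-34],[0.345,0.485,0.09,-34],[0.36,0.5,0.09,-34],[0.365,0.51,0.09,-34],[0.365,0.51,0.09,-34]]' 255 20
python3 - <<'E'
from bench import *
import cv2,pickle
d=get_image("wrist");pickle.dump(d,open("w1.pkl","wb"));cv2.imwrite("pics/w1.png",d["pixels"])
o=get_obs();print(o["time_s"],o["ee_pos"],o["orientation"],o["contact_force"],o["width"])
E
```

```text
time_s: 1.68
ee_pos: [534.6, -10.7, 301.0]
orientation: [[-0.273, -0.002, 0.962], [-0.962, 0.003, -0.273], [-0.002, -1.0, -0.003]]
contact_force: [0.1, 0.1, -1.0]
width: 0.4
1.7333 [533.96284351 -12.35317285 301.54802626] [[-2.75085157e-01 -1.51987550e-03  9.61418663e-01]
 [-9.61419409e-01  1.40802682e-03 -2.75083145e-01]
 [-9.35611130e-04 -9.99997854e-01 -1.84856509e-03]] [ 0.12899178 -0.8956136   0.25408866] 0.08144046872900988
```

View pics/w1.png

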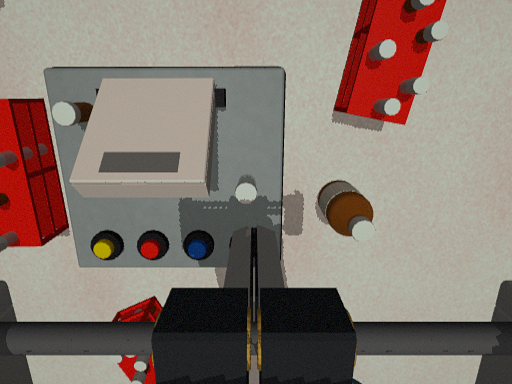

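The wrist view shows yellow (103,244), red (151,245), blue (198,244), the strip around (140,162) and the closed fingers centred at about u=254. Green is hidden behind the fingers. I'll use the three visible keys as a cross-check.

Run:
```python
from h import *
np.set_printoptions(precision=1,suppress=True)
d=pickle.load(open("w1.pkl","rb"))
loc={"yellow":90,"red":30,"blue":-30}
ks=keys(d,(80,225,215,265));C=cloud(d)
A=np.array([[-90,loc[k]] for k in loc]);B=[]
for k in loc:
    c,a=ks[k];u,v=np.round(c).astype(int);B.append(plane(d,c,112)[:2]);print(k,c,a,B[-1],C[v,u])
B=np.array(B);a=A-A.mean(0);b=B-B.mean(0);yaw=np.arctan2((a[:,0]*b[:,1]-a[:,1]*b[:,0]).sum(),(a*b).sum())
R=np.array([[np.cos(yaw),-np.sin(yaw)],[np.sin(yaw),np.cos(yaw)]]);o=B.mean(0)-R@A.mean(0);print(yaw,o,"green",R@[-90,-90]+o)
# strip: dark in cover
g=cv2.cvtColor(d["pixels"],cv2.COLOR_BGR2GRAY);m=np.zeros_like(g);m[140:180,90:190]=(g[140:180,90:190]<125)
n,l,s,c=cv2.connectedComponentsWithStats(m);i=1+np.argmax(s[1:,4]);print("strip px",c[i],s[i]);u,v=np.round(c[i]).astype(int)
P=C[v,u];print("strip",P,"plane192",plane(d,c[i],192),"local",(P[:2]-o)@R)
R,t,K=cam(d);print("cam",-R.T@t)
for th in(.7,.75,.8,.85):print(th,95-(110*np.cos(th)-30*np.sin(th)),92+110*np.sin(th)+30*np.cos(th))
```

```text
yellow [101.9 249.4] 255 [490.2 200.3] [490.5 200.2 111.7]
red [149.2 249.5] 248 [473.7 143. ] [473.4 143.2 112.5]
blue [196.3 249.8] 202 [457.2  85.9] [456.9  86.5 111.6]
-0.2804831975285315 [551.9  89.3] green [440.5  27.7]
strip px [139.6 161.6] [  99  152   81   21 1556]
strip [589.1  80.  191. ] plane192 [589.6  79.8 192. ] local [38.3  1.3]
cam [615.7 -34.7 471.8]
0.7 30.193890015837 185.80921121468066
0.75 34.96338722457972 188.9309296687814
0.8 39.88294469879749 191.81037127936247
0.85 44.94026610686075 194.44033894198165
```

The wrist view agrees: origin (552, 89.5), yaw -0.28, green about (441, 28), strip at local (39, 0, 191), so θ ≈ 0.79. Now I'll hover just above the strip.

```bash
python3 -m jog '[[0.01,0.015,0,0],[0.025,0.035,0,0],[0.04,0.057,-0.01,0],[0.055,0.078,-0.025,0],[0.063,0.089,-0.045,0],[0.063,0.089,-0.065,0],[0.063,0.089,-0.078,0],[0.063,0.089,-0.084,0],[0.063,0.089,-0.085,0],[0.063,0.089,-0.085,0],[0.063,0.089,-0.085,0]]'
python3 - <<'E'
from bench import *
import numpy as np
o=get_obs();p=o["ee_pos"];print(p,o["contact_force"])
y=-.279;R=np.array([[np.cos(y),-np.sin(y)],[np.sin(y),np.cos(y)]]);O=np.array([552,89.5])
print("local",(p[:2]-O)@R)
for th in np.arange(.8,-.05,-.1):
    x=95-(110*np.cos(th)-30*np.sin(th))+8;z=92+110*np.sin(th)+30*np.cos(th)+8
    w=R@[x,0]+O;print(round(th,1),np.round([*(w-p[:2]),z-p[2]],1))
E
```

```text
time_s: 2.65
ee_pos: [597.3, 75.6, 218.3]
orientation: [[-0.277, 0.001, 0.961], [-0.961, 0.001, -0.277], [-0.002, -1.0, 0.001]]
contact_force: [0.1, -0.3, 0.1]
width: 0.3
[597.33064253  75.60961858 218.2794151 ] [ 0.05593522 -0.30737243  0.09426896]
local [47.40310015 -0.86945102]
0.8 [  0.7   0.7 -18.5]
0.7 [ -8.6   3.4 -24.5]
0.6 [-17.3   5.9 -31.4]
0.5 [-25.3   8.1 -39.2]
0.4 [-32.5  10.2 -47.8]
0.3 [-38.8  12.  -57.1]
0.2 [-44.2  13.6 -67. ]
0.1 [-48.7  14.8 -77.4]
0.0 [-52.1  15.8 -88.3]
```

```bash
python3 -m jog '[[0,0,-0.006,0],[0,0,-0.012,0],[0.001,0.001,-0.017,0],[-0.002,0.001,-0.020,0],[-0.005,0.002,-0.022,0],[-0.009,0.003,-0.0245,0],[-0.013,0.0045,-0.028,0],[-0.017,0.006,-0.0315,0],[-0.017,0.006,-0.0315,0]]'
python3 - <<'E'
from bench import *
import cv2,pickle
d=get_image("side");cv2.imwrite("pics/s2.png",cv2.resize(d["pixels"][110:270,120:330],None,fx=3.5,fy=3.5))
o=get_obs();print(o["time_s"],o["ee_pos"],o["contact_force"])
E
```

```text
time_s: 3.4
ee_pos: [578.9, 81.9, 185.9]
orientation: [[-0.276, -0.001, 0.961], [-0.961, 0.001, -0.276], [-0.001, -1.0, -0.001]]
contact_force: [0.7, 0.2, 0.7]
width: 0.4
3.45 [579.22978156  81.92278137 186.2067692 ] [0.18142596 0.10332755 0.63677795]
```

View pics/s2.png

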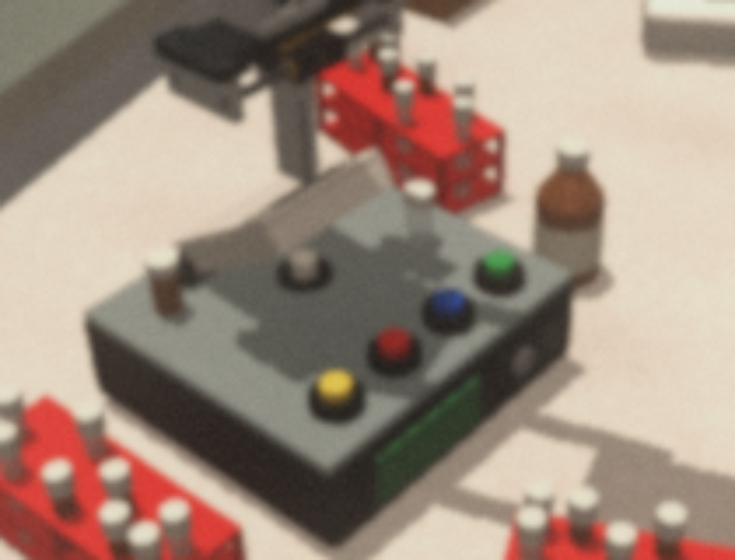

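The side view shows the fingertips on the cover at about (300,180) with the cover visibly lower, and the forces are tiny. I'll continue the arc to nearly shut.

```bash
python3 -m jog '[[-0.0035,0.001,-0.0035,0],[-0.007,0.002,-0.007,0],[-0.011,0.003,-0.011,0],[-0.0145,0.004,-0.0155,0],[-0.0175,0.005,-0.020,0],[-0.0205,0.0055,-0.025,0],[-0.0235,0.0065,-0.030,0],[-0.026,0.0075,-0.035,0],[-0.0285,0.008,-0.040,0],[-0.0305,0.0085,-0.045,0],[-0.032,0.009,-0.048,0],[-0.033,0.009,-0.051,0],[-0.033,0.009,-0.053,0],[-0.033,0.009,-0.053,0]]'
```

```text
time_s: 4.62
ee_pos: [545.7, 91.0, 132.5]
orientation: [[-0.276, -0.002, 0.961], [-0.961, 0.001, -0.276], [-0.001, -1.0, -0.003]]
contact_force: [0.0, -0.3, -0.8]
width: 0.8
```

```bash
python3 -m jog '[[0,0,-0.001,0],[0,0,-0.002,0],[0,0,-0.003,0],[0,0,-0.003,0],[0,0,-0.003,0]]'; python3 -m jog '[[0,0,-0.001,0],[0,0,-0.002,0],[0,0,-0.002,0],[0,0,-0.002,0]]'
```

```text
time_s: 5.03
ee_pos: [545.6, 91.0, 130.2]
orientation: [[-0.276, -0.002, 0.961], [-0.961, 0.001, -0.276], [-0.001, -1.0, -0.003]]
contact_force: [-3.2, 0.2, 4.6]
width: 0.3
time_s: 5.37
ee_pos: [545.6, 91.0, 130.2]
orientation: [[-0.276, -0.001, 0.961], [-0.961, 0.001, -0.276], [-0.001, -1.0, -0.002]]
contact_force: [-4.3, 0.7, 9.8]
width: 0.1
```

The tips stopped at z = 122.2 with the force rising to 10 N, so the cover is on its stop. I'll lift straight off, move towards green, and look.

```bash
python3 -m jog '[[0,0,0.005,0],[0,0,0.02,0],[0,0,0.04,0],[0,0,0.06,0],[-0.01,-0.01,0.07,0],[-0.03,-0.02,0.07,0],[-0.05,-0.03,0.07,0],[-0.07,-0.042,0.07,0],[-0.09,-0.053,0.07,0],[-0.1,-0.06,0.07,0],[-0.105,-0.063,0.07,0],[-0.105,-0.063,0.07,0]]'
python3 - <<'E'
from bench import *
from h import *
np.set_printoptions(precision=1,suppress=True)
for n in("side","wrist"):
    d=get_image(n);pickle.dump(d,open(n+"3.pkl","wb"));cv2.imwrite(f"pics/{n}3.png",d["pixels"])
    y=-.279;R=np.array([[np.cos(y),-np.sin(y)],[np.sin(y),np.cos(y)]]);O=np.array([552,89.5])
    q=cloud(d).reshape(-1,3);q=q[d["depth"].ravel()>0];q[:,:2]=(q[:,:2]-O)@R
    for lo in range(-40,100,20):
        z=q[(abs(q[:,1])<45)&(q[:,0]>lo)&(q[:,0]<lo+20)&(q[:,2]>60)&(q[:,2]<170)][:,2]
        if len(z)>5:print(n,lo,len(z),np.median(z))
o=get_obs();print(o["time_s"],o["ee_pos"],o["contact_force"])
E
```

```text
time_s: 6.37
ee_pos: [440.5, 27.5, 200.4]
orientation: [[-0.277, -0.0, 0.961], [-0.961, 0.001, -0.277], [-0.001, -1.0, -0.001]]
contact_force: [-0.1, 0.3, -0.8]
width: 0.4
side -40 394 113.85857744978418
side -20 163 122.55993165030189
side 0 158 122.63474977281638
side 20 149 122.51958889529978
side 40 148 122.74271996017598
side 60 144 122.56100924839205
side 80 85 122.38251150766023
wrist -40 2471 121.96428275838382
wrist -20 3183 122.10141703302114
wrist 0 3502 121.91196818800609
wrist 20 3707 121.8792780140154
wrist 40 3948 121.86317751302946
6.4667 [441.3  28.1 200.2] [-0.3 -0.2  0. ]
```

View pics/side3.png

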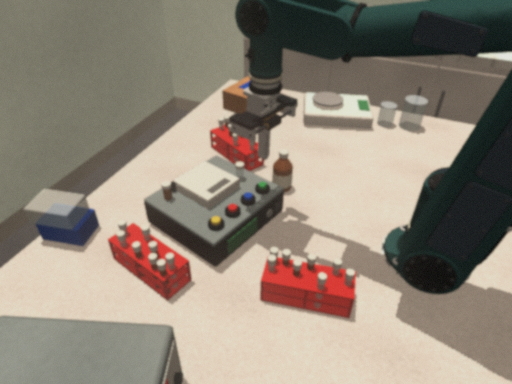

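View pics/wrist3.png

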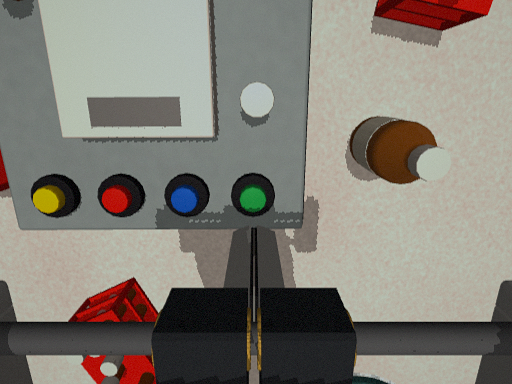

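The cover is shut, flat at 122 mm in both depth maps. The wrist view shows green at (252,197), in line with the fingers, so I'll measure it again.

Run:
```python
from h import *
np.set_printoptions(precision=1,suppress=True)
d=pickle.load(open("wrist3.pkl","rb"));ks=keys(d,(20,170,290,222))
for k,(c,a) in ks.items():print(k,c,a,plane(d,c,112),cloud(d)[int(c[1]+.5),int(c[0]+.5)])
```

```text
yellow [ 46.  199.5] 564 [489.8 200.  112. ] [490.1 200.2 111.4]
blue [183.4 199.5] 509 [457.   85.8 112. ] [456.8  86.1 112.5]
green [252.5 198.3] 453 [441.6  28.1 112. ] [441.9  28.5 111.6]
red [114.6 199.4] 545 [473.5 142.8 112. ] [473.7 142.5 111.8]
```

The TCP is right over green, so I'll go down to just above it.

```bash
python3 -m jog '[[0,0,-0.01,0],[0,0,-0.025,0],[0,0,-0.042,0],[0,0,-0.056,0],[0,0,-0.066,0],[0,0,-0.072,0],[0,0,-0.075,0],[0,0,-0.075,0],[0,0,-0.075,0]]'
```

```text
time_s: 7.22
ee_pos: [441.8, 28.1, 125.7]
orientation: [[-0.276, 0.0, 0.961], [-0.961, 0.002, -0.276], [-0.002, -1.0, -0.0]]
contact_force: [0.3, 0.7, 0.1]
width: 0.4
```

```bash
python3 -m jog '[[0,0,-0.003,0],[0,0,-0.006,0],[0,0,-0.009,0],[0,0,-0.0115,0],[0,0,-0.0135,0],[0,0,-0.0145,0],[0,0,-0.0145,0],[0,0,-0.0145,0]]'
```

```text
time_s: 7.88
ee_pos: [442.7, 28.1, 114.1]
orientation: [[-0.276, 0.004, 0.961], [-0.961, 0.001, -0.276], [-0.002, -1.0, 0.003]]
contact_force: [-3.6, -0.2, 12.6]
width: 0.4
```

The key is on its stop (z = 114.1, 12.6 N). I'll hold it, keeping the overtravel, for the rest of the second, then release and withdraw straight up.

```bash
python3 -m jog '[[0,0,-0.003,0],[0,0,-0.003,0],[0,0,-0.003,0],[0,0,-0.003,0],[0,0,-0.003,0],[0,0,-0.003,0],[0,0,-0.003,0],[0,0,-0.003,0],[0,0,-0.003,0]]'; python3 -m jog '[[0,0,0.004,0],[0,0,0.012,0],[0,0,0.025,0],[0,0,0.045,0],[0,0,0.07,0],[0,0,0.095,0],[-0.01,-0.01,0.12,0],[-0.03,-0.03,0.14,0],[-0.06,-0.06,0.15,0],[-0.09,-0.09,0.155,0],[-0.11,-0.12,0.155,0],[-0.12,-0.14,0.155,0],[-0.12,-0.14,0.155,0],[-0.12,-0.14,0.155,0]]'
python3 - <<'E'
from bench import *
from h import *
np.set_printoptions(precision=1,suppress=True)
for n in("side","top","wrist"):
    d=get_image(n);pickle.dump(d,open(n+"4.pkl","wb"));cv2.imwrite(f"pics/{n}4.png",d["pixels"])
    box={"side":(205,178,275,232),"top":(175,172,275,215),"wrist":(0,0,512,290)}[n]
    for k,(c,a) in keys(d,box).items():
        C=cloud(d)[int(c[1])-1:int(c[1])+3,int(c[0])-1:int(c[0])+3].reshape(-1,3);print(n,k,c,np.median(C,0))
o=get_obs();print(o["time_s"],o["ee_pos"],o["contact_force"])
E
```

```text
time_s: 8.63
ee_pos: [442.8, 28.1, 114.1]
orientation: [[-0.276, 0.005, 0.961], [-0.961, 0.001, -0.276], [-0.003, -1.0, 0.004]]
contact_force: [-5.5, -0.2, 14.1]
width: 0.0
time_s: 9.8
ee_pos: [322.4, -112.4, 268.9]
orientation: [[-0.279, 0.005, 0.96], [-0.96, 0.002, -0.279], [-0.003, -1.0, 0.004]]
contact_force: [-0.1, -0.2, 0.2]
width: 0.7
side yellow [215.2 219. ] [487.1 208.8 112.6]
side blue [247.5 195.4] [455.   94.7 112.2]
side green [262.3 184.9] [437.9  35.8 112. ]
side red [232.1 207.2] [469.6 152.4 112.9]
top yellow [188.5 183. ] [489.1 201.3 110.1]
top blue [236.4 196.5] [457.9  85.4 110.7]
top green [260.4 203.1] [440.6  27.8 110.8]
top red [212.3 189.7] [474.6 143.2 110.7]
wrist blue [ 29.  108.1] [455.9  85.3 112.1]
wrist green [ 88.2 107.9] [440.4  27.3 112.3]
wrist red [ 18.1 268.5] [281.  224.4  68.7]
9.95 [ 323.2 -111.1  268.7] [-0.2 -0.9 -0.5]
```

View pics/side4.png

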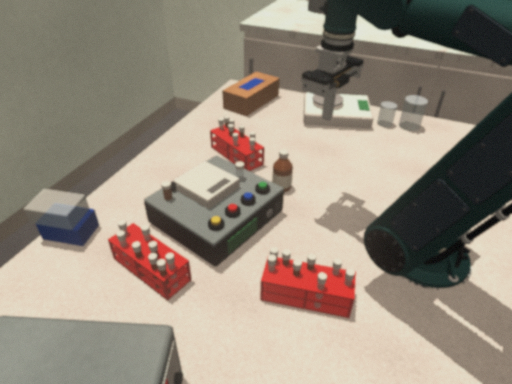

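View pics/top4.png

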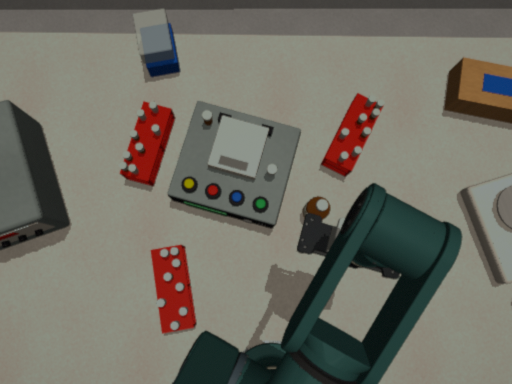

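The cover is shut at about (238,145) in the top view, and all four keys are back up at around 112 mm. The vials, racks and bottle sit at the same pixels as before, and the arm is clear.

Run:
```python
from bench import *
print(finish_job())
```

```text
the job is handed in; nothing more can be done
None
```

The job is handed in at about 10 s of the 42 s allowed. With closed fingertips I pushed the cover along its arc until it was shut, then held the green key fully down for about a second. After that I let it spring back and moved the arm clear.

**Cover:** the fingertips stopped at 122 mm with about 10 N on the stop. Afterwards, two cameras' depth showed the cover flat at about 122 mm.

**Green key:** it went down about 6 mm to its stop, with 13–14 N at the wrist. After release it read about 112 mm, which is fully up.

**Everything else:** the other three keys also read up (111–113 mm). In the final pictures the vials, racks and bottle are where they were at the start; I judged this by eye and did not measure it.

**Disagreement:** the side camera put the keys up to 10 mm further to the robot's left than the other two views, probably because its colour mask also caught the sides of the keys. I relied on the top and wrist views, which agreed within about 1 mm.

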